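# Hold the food-waste caddy open by its lever, then ease its lid shut

## Robot

A 6-joint arm with a two-finger parallel gripper is mounted at the origin on a cart in front of the work surface, level with it; the furniture and walls round the work are solid. World frame = base frame: x ahead of the robot, y to its left, z up, the work surface at z = 0. Lengths are in m, angles in rad, forces in N, time in s.
With the tool pointing down it reaches from about 0.3 to 0.875 m from the base axis. Payload 6.4 kg.
Tool frame: the origin (TCP) lies midway between the tips of the shut fingers; the grasp point (between the pads) lies behind it (ctrl.tcp_to_grasp is the z of the grasp point in the tool frame, in m); z points along the fingers, x is the direction in which the jaws open and shut, and the axes are right-handed (so a half turn about z gives the same grasp; the last joint's range is limited). The gripper opens to 85 mm and grips with 20 to 120 N. Pads are 22 mm wide; open, the fingers measure 114 mm over their backs; the gripper's body (76 mm by 85 mm) begins 54 mm behind the grasp point. The pads swing forward as they close: fully open they stand 13 mm farther back than shut.
Start: joints at [0.961, 0.181, 1.607, -0, 1.354, -0.206], TCP at [0.226, 0.529, 0.231] pointing down, gripper open.
Joint ranges: [-2.99, 2.99], [-0.89, 2.07], [0.3, 2.58], [-1.14, 4.28], [0, 2.63], [-3.12, 3.12]. Speed limits (rad/s): [2.57, 2.57, 3.01, 3.14, 3.14, 3.14].

## Interface

Orientations are given as a unit quaternion [x, y, z, w].
In Python, from workcell import ctrl gives the robot as it stands.
- The arm moves only by the tool apply_moves, never from a script. Its argument "plan" is a list that holds one entry, the list of rows, each a list of 7 numbers: the turn, a rotation vector about the tool's x, y, z in units of 6 degrees (1.0 is 6 degrees), then the shift along the tool's x, y, z in m, then the closure in counts, from 0 (fully open) to 255 (shut). In form: [[[wx, wy, wz, dx, dy, dz, claw], ...]]. A call has 1 to 20 rows; each row shifts and turns the commanded pose from where the row before left it, along the tool's axes as they then stand; what a row does not reach is not made up. A row lasts 1/10 s, in which the tool goes at most 50 mm and 8.59 degrees, less where a joint would pass 70% of its speed; a pose out of reach is approached as far as the arm can. A call with a gripper value outside its range is refused whole. The fingers move at their own pace and stop on an object; "squeeze" is the grip in N (left out, the last holds). Time passes only in rows, so rows that do not move let the fingers close. It gives the time, the measured TCP pose, the force and the opening at its end, in the units of the state.
- ctrl.read_state(): the state, without advancing time (a new reading comes with each control period).
- ctrl.capture(name): name is "side" or "top" or "wrist"; returns a dict with "frame" (384x512x3 uint8, red, green, blue), "intrinsics" (3x3 intrinsics, pixels), "R" (3x3) and "t" (3): a world point X has camera coordinates R X + t; the wrist camera has in their place "T_tool_cam" (4x4, takes a point from camera to tool coordinates, whose origin is the TCP and whose axes are the tool frame's). Camera axes: x right, y down, z forward; pixel columns grow to the right and rows downward; lengths in m; the calibration is good to about 2 mm. A picture is of the moment at which its call begins: read the wrist's pose just before it. There is no depth.
- ctrl.hand_in(): hands the job in, once; it reports no verdict.
The state is a dict: "time_s": time; "joint_pos": joint angles; "qvel": joint speeds; "joint_efforts": joint torques, N m; "ee_pos": TCP position; "eef_rot": TCP orientation; "force": force on the tool from outside, world axes, zero at the start; "torque": the same for the moment, N m; "width": opening from 0.0 (shut) to 1.0 (fully open).
Only numpy, scipy, OpenCV 4.12 (cv2) and the standard library are available. Lean on these libraries where they do the work, as an engineer would, in place of code of your own. Each camera call takes 0.05 s, during which the arm holds its last target.

## Task

My hands are full of scraps: press down the lever of the green-lidded caddy with your fingertips until its lid is all the way open, hold it open for three seconds so that I can drop them in, then ease the lever up so that the lid comes down gently, without slamming, and is fully shut, and take your hand away. Work it by the lever alone, without touching the lids, gripping or lifting anything or shoving or tipping the caddy, and leave the grey-lidded caddy shut and everything else where it stands.

Things in the scene. Friction and masses are not known exactly. Their poses are not given: they have to be found in the camera images.
- green_caddy: white countertop waste caddy with a green lid, a green lever pad and a green trim band; box 130 x 130 mm, 157 mm tall with its lid shut, 1.4 to 2.2 kg, loose on its rubber underside; a steel toe plate 80 mm wide runs 40 mm forward at its foot. Origin: centre of the underside; -x is its front (the lever side, roughly towards the robot), z up. The two caddies differ only in colour and may stand in either order
- green_pad (a point): centre of the top face of the green lever pad (36 mm front to back, 44 mm wide, 8 mm thick), at rest 82 mm ahead of the front wall, 146 mm ahead of the caddy's origin and 131 mm above the counter. The lever's pivot is 73 mm behind it, at 112 mm height; pressed fully down the pad has sunk by 29 mm to about 103 mm. Moves with the lever
- green_lever (a joint): green lever's angle: 0 at rest (pad tilted up 0.2 rad), grows as the pad is pressed down, 0.4 rad fully down at a hard stop. It needs about 3.5 to 6 N on the pad just to raise the lid (less as the lid rises); the lid's own weight is all that brings it back
- green_lid (a joint): green lid's angle about the hinge along its rear edge: 0 shut, 1.2 rad fully open (leaning a little short of upright, its front edge then 280 mm above the counter). Linked to the lever: always 3 times the lever's angle. Undamped: let go, it drops and slams at once. Closing at under 1 rad/s (pad rising at under 24 mm/s) is gentle; over 2 rad/s (48 mm/s at the pad) in the last 0.5 rad is a slam
- green_lid_front (a point): top of the green lid's front edge, middle of its width; with the lid shut it is 69 mm ahead of the caddy's origin. A range hood hangs over the cooktop to their left (from about 0.57 m ahead of the robot, from the centre line to 0.56 m left, its underside 0.5 m above the counter): keep the wrist clear of it when swinging over
- grey_caddy: white countertop waste caddy with a grey lid, a grey lever pad and a grey trim band; box 130 x 130 mm, 157 mm tall with its lid shut, 1.4 to 2.2 kg, loose on its rubber underside; a steel toe plate 80 mm wide runs 40 mm forward at its foot. Origin: centre of the underside; -x is its front (the lever side, roughly towards the robot), z up. The two caddies differ only in colour and may stand in either order
- grey_pad (a point): centre of the top face of the grey lever pad (36 mm front to back, 44 mm wide, 8 mm thick), at rest 82 mm ahead of the front wall, 146 mm ahead of the caddy's origin and 131 mm above the counter. The lever's pivot is 73 mm behind it, at 112 mm height; pressed fully down the pad has sunk by 29 mm to about 103 mm. Moves with the lever
- grey_lever (a joint): grey lever's angle: 0 at rest (pad tilted up 0.2 rad), grows as the pad is pressed down, 0.4 rad fully down at a hard stop. It needs about 3.5 to 6 N on the pad just to raise the lid (less as the lid rises); the lid's own weight is all that brings it back
- grey_lid (a joint): grey lid's angle about the hinge along its rear edge: 0 shut, 1.2 rad fully open (leaning a little short of upright, its front edge then 280 mm above the counter). Linked to the lever: always 3 times the lever's angle. Undamped: let go, it drops and slams at once. Closing at under 1 rad/s (pad rising at under 24 mm/s) is gentle; over 2 rad/s (48 mm/s at the pad) in the last 0.5 rad is a slam
- grey_lid_front (a point): top of the grey lid's front edge, middle of its width; with the lid shut it is 69 mm ahead of the caddy's origin. A range hood hangs over the cooktop to their left (from about 0.57 m ahead of the robot, from the centre line to 0.56 m left, its underside 0.5 m above the counter): keep the wrist clear of it when swinging over
- salt: grey salt shaker, 44 mm across, 90 mm tall, in front of and between the caddies; a bystander; origin at the centre of its underside
- herbs: small glass jar with a green cap, 46 mm across, 106 mm tall, on the right-hand counter; a bystander; origin at the centre of its underside
- spice: small glass jar with a black cap, 44 mm across, 105 mm tall, on the right-hand counter; a bystander; origin at the centre of its underside
- honey: honey jar, 64 mm across, 97 mm tall, behind the caddies; a bystander; origin at the centre of its underside
- mill: dark wooden pepper mill, 58 mm across, 160 mm tall, at the back between the caddies; a bystander; origin at the centre of its underside

How it is judged:
By the outcome, as a careful person would: the job done as asked, in the order asked, and still so for the second after the job is handed in, with the robot touching nothing.
It also fails if it takes over 48 s, if anything falls off the work surface, if the arm or the gripper's body presses on something with over 40 N, if the wrist force passes 120 N, or if a joint passes its speed limit or range.

## Working session

There is one attempt and no reset: what is moved stays moved. The work goes in short steps, Python scripts to look and compute and a tool call to move; the robot and the scene stay as the last step left them, time stands still between calls to the robot, and variables do not carry over. Pictures are saved under pics/ and viewed, and the job is handed in when it is done.

Besides the shell and the picture viewer there is one more tool, called as a command line: name --argument value ..., lists and objects as JSON in quotes. apply_moves: Moves the arm, as the interface text tells. Its arguments: {"type":"object","properties":{"plan":{"type":"array"},"squeeze":{"type":"number"}},"required":["plan"]}

```bash
mkdir -p pics; ls; python3 - <<'E'
from workcell import ctrl
import cv2,numpy as np
s=ctrl.read_state(); print({k:np.round(v,4).tolist() for k,v in s.items()}, ctrl.tcp_to_grasp)
for n in ["side","top"]:
    c=ctrl.capture(n); cv2.imwrite(f"pics/{n}0.png",c["frame"][:,:,::-1]); np.savez(f"{n}0.npz",**c)
    print(n,c["intrinsics"].tolist(),np.round(c["R"],3).tolist(),c["t"])
E
```

```text
pics
{'time_s': 0.0, 'joint_pos': [0.9607, 0.1815, 1.608, 0.0, 1.3538, -0.2063], 'qvel': [0.001, -0.001, -0.001, -0.0005, -0.0011, 0.0009], 'joint_efforts': [-0.0004, -44.4861, -35.1343, -0.0004, 0.0091, 0.0], 'ee_pos': [0.2256, 0.5283, 0.2304], 'eef_rot': [0.8345, 0.5509, -0.0008, 0.0003], 'force': [-0.7458, 0.1481, -0.6205], 'torque': [-0.0041, 0.0066, 0.0418], 'width': 1.0007} -0.0187
side [[379.26794046012, 0.0, 253.2002900396936], [0.0, 379.26794046012, 191.16148002349283], [0.0, 0.0, 1.0]] [[0.999, 0.036, 0.008], [0.031, -0.683, -0.73], [-0.021, 0.73, -0.683]] [-0.58325254 -0.15586012  1.19950893]
top [[388.4176721702512, 0.0, 267.69509003268786], [0.0, 388.4176721702512, 191.81717510122152], [0.0, 0.0, 1.0]] [[0.047, -0.999, 0.006], [-0.974, -0.047, -0.224], [0.224, 0.005, -0.975]] [-0.35663996  0.59611238  0.86949286]
```

View pics/side0.png

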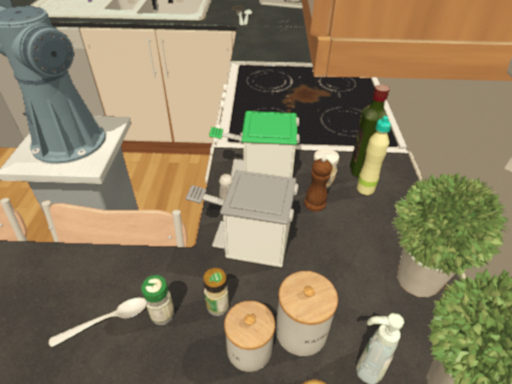

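View pics/top0.png

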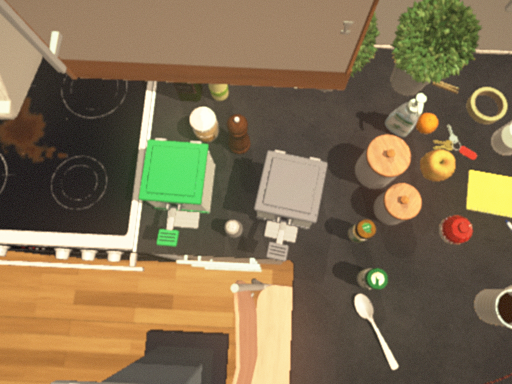

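The top view shows the green lid at (175,172) with its pad at (168,238). The side view shows the lid at (271,127) and the pad at (216,132). Next I segment and triangulate them.

```bash
cat > h.py <<'E'
import numpy as np,cv2
def load(n): return dict(np.load(n))
def P(c): return c["intrinsics"]@np.c_[c["R"],c["t"]]
def plane(c,uv,z):
    d=c["R"].T@np.linalg.inv(c["intrinsics"])@np.r_[uv,1.]; o=-c["R"].T@c["t"]
    return o+d*(z-o[2])/d[2]
def tri(c1,a,c2,b):
    X=cv2.triangulatePoints(P(c1),P(c2),np.array(a,float).reshape(2,1),np.array(b,float).reshape(2,1)).ravel();return X[:3]/X[3]
def proj(c,X):
    p=P(c)@np.r_[X,1];return p[:2]/p[2]
def green(c):
    h=cv2.cvtColor(c["frame"],cv2.COLOR_RGB2HSV); m=cv2.inRange(h,(50,150,60),(80,255,255))
    n,l,s,ce=cv2.connectedComponentsWithStats(m); return m,[(s[i],ce[i],(l==i)) for i in range(1,n) if s[i][4]>25]
E
python3 - <<'E'
from h import *
for n in ["top","side"]:
    c=load(n+"0.npz"); m,g=green(c)
    for s,ce,_ in g: print(n,s,ce)
    for s,ce,l in g:
        if s[4]>60:
            k=cv2.minAreaRect(np.argwhere(l)[:,::-1].astype(np.float32)); print(k, cv2.boxPoints(k).round(1).tolist())
    x0,x1,y0,y1=(125,310,130,270) if n=="top" else (185,320,95,270)
    cv2.imwrite(f"pics/{n}0z.png",cv2.resize(c["frame"][y0:y1,x0:x1,::-1],None,fx=4 if n=="top" else 3.4,fy=4 if n=="top" else 3.4,interpolation=cv2.INTER_CUBIC))
E
```

```text
top [ 140  141   67   63 2476] [171.27019386 178.56946688]
((173.0230712890625, 173.31539916992188), (60.65298080444336, 58.42036056518555), 7.125016689300537) [[139.3000030517578, 198.5], [146.60000610351562, 140.60000610351562], [206.6999969482422, 148.10000610351562], [199.5, 206.10000610351562]]
side [ 243  111   54   31 1281] [269.39734582 125.23106948]
((269.67987060546875, 125.671875), (53.24658966064453, 27.986169815063477), 3.094058036804199) [[242.3000030517578, 138.1999969482422], [243.89999389648438, 110.30000305175781], [297.0, 113.0999984741211], [295.5, 141.10000610351562]]
```

View pics/top0z.png

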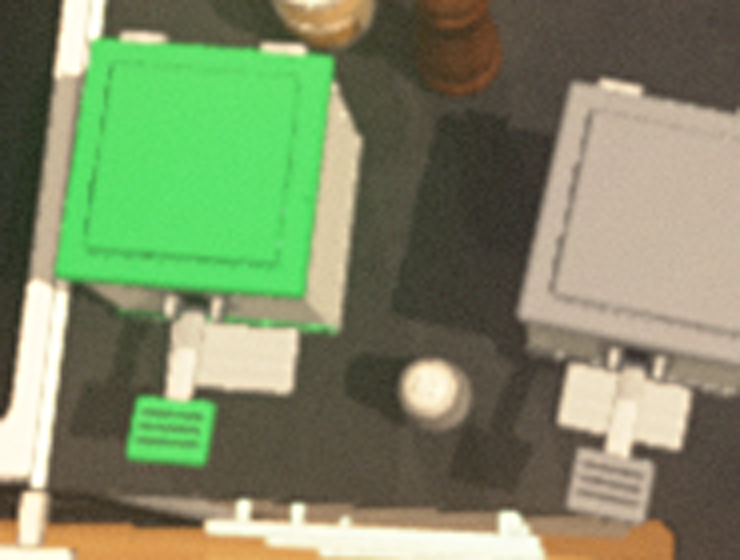

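View pics/side0z.png

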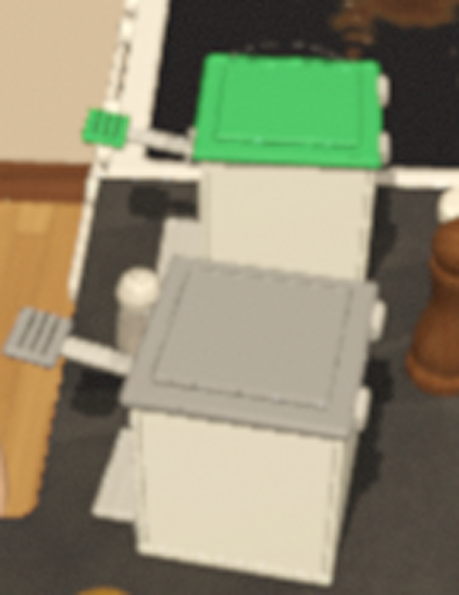

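```bash
python3 - <<'E'
from h import *
T=load("top0.npz");S=load("side0.npz")
for nm,c,z in(("T",T,(125,130,4)),("S",S,(185,95,3.4))):
    h=cv2.cvtColor(c["frame"],cv2.COLOR_RGB2HSV); m=cv2.inRange(h,(45,90,50),(85,255,255)); m=cv2.morphologyEx(m,cv2.MORPH_CLOSE,np.ones((3,3)))
    n,l,s,ce=cv2.connectedComponentsWithStats(m)
    for i in range(1,n):
        if s[i][4]>60:
            k=cv2.minAreaRect(np.argwhere(l==i)[:,::-1].astype(np.float32)); print(nm,s[i],ce[i].round(1),k,[ (plane(c,p,.131)).round(3).tolist() for p in cv2.boxPoints(k)])
zt=lambda p:(np.array(p)+.0)/4+[125,130]-.375
zs=lambda p:(np.array(p)+.0)/3.4+[185,95]-.35
print("pad",tri(T,zt((172,431)),S,zs((107,128))))
print("plane pad",plane(T,zt((172,431)),.131),plane(S,zs((107,128)),.131))
for a in [(93,40),(333,57),(303,297),(57,277)]: print("lid157",plane(T,zt(a),.157).round(4))
for a in [(205,53),(382,62),(379,165),(192,160)]: print("lid157 S",plane(S,zs(a),.157).round(4))
print("salt", plane(T,zt((430,385)),.09), "grey pad",plane(T,zt((610,485)),.131))
E
```

```text
T [ 139  139   70   66 3842] [173.6 171.7] ((173.410888671875, 171.39108276367188), (64.37891387939453, 63.18486404418945), 5.710592269897461) [[0.566, -0.04, 0.131], [0.715, -0.036, 0.131], [0.707, -0.186, 0.131], [0.559, -0.184, 0.131]]
T [156 228  24  19 366] [167.3 237.3] ((167.40164184570312, 237.0819854736328), (22.36232566833496, 17.473398208618164), 5.194429397583008) [[0.468, -0.089, 0.131], [0.506, -0.089, 0.131], [0.504, -0.138, 0.131], [0.466, -0.138, 0.131]]
T [366 268  22  22 252] [376.4 278.7] ((376.5, 278.5), (21.0, 21.0), 90.0) [[0.44, -0.548, 0.131], [0.442, -0.593, 0.131], [0.398, -0.592, 0.131], [0.396, -0.547, 0.131]]
S [ 242  110   56   35 1733] [269.5 127. ] ((269.6097717285156, 126.74925231933594), (55.22701644897461, 32.27869415283203), 2.7927024364471436) [[0.557, -0.154, 0.131], [0.552, 0.005, 0.131], [0.712, -0.001, 0.131], [0.7, -0.159, 0.131]]
S [375 116  16  17 205] [382.7 124.6] ((382.5, 124.0), (16.0, 15.0), 90.0) [[0.931, -0.012, 0.131], [0.974, -0.01, 0.131], [0.955, -0.091, 0.131], [0.915, -0.093, 0.131]]
S [209 127  14  11 114] [215.4 132.3] ((215
[... 386 characters left out ...]
-0.576, 0.131], [0.529, -0.582, 0.131]]
S [141 275  27  27 397] [154.3 289.3] ((154.0, 288.0), (26.0, 26.0), 90.0) [[0.401, -0.572, 0.131], [0.448, -0.57, 0.131], [0.458, -0.622, 0.131], [0.414, -0.624, 0.131]]
pad [ 0.48630445 -0.11344245  0.12946305]
plane pad [ 0.48540027 -0.11407439  0.131     ] [ 0.48738845 -0.11527861  0.131     ]
lid157 [ 0.6993 -0.0535  0.157 ]
lid157 [ 0.6959 -0.1888  0.157 ]
lid157 [ 0.5584 -0.1838  0.157 ]
lid157 [ 0.563  -0.0498  0.157 ]
lid157 S [ 0.561  -0.0427  0.157 ]
lid157 S [ 0.7045 -0.0492  0.157 ]
lid157 S [ 0.6956 -0.1906  0.157 ]
lid157 S [ 0.5593 -0.1909  0.157 ]
salt [ 0.52296936 -0.24944818  0.09      ] grey pad [ 0.46758792 -0.35465233  0.131     ]
```

Pad centre triangulates to about (0.486, −0.114, 0.130), consistent with the lid outline (centre ≈ (0.629, −0.119), yaw ≈ −0.03). I'll swing over with shut fingers, staying well above everything.

apply_moves --plan '[[[0, 0, 0, -0.015, 0.015, 0, 255], [0, 0, 0, -0.028, 0.028, 0, 255], [0, 0, 0, -0.028, 0.028, 0, 255], [0, 0, 0, -0.028, 0.028, 0, 255], [0, 0, 0, -0.028, 0.028, 0, 255], [0, 0, 0, -0.028, 0.028, 0, 255], [0, 0, 0, -0.028, 0.028, 0, 255], [0, 0, 0, -0.028, 0.028, 0, 255], [0, 0, 0, -0.028, 0.028, 0, 255], [0, 0, 0, -0.028, 0.028, 0, 255], [0, 0, 0, -0.028, 0.028, 0, 255], [0, 0, 0, -0.028, 0.028, 0, 255], [0, 0, 0, -0.028, 0.028, 0, 255], [0, 0, 0, -0.028, 0.028, 0, 255], [0, 0, 0, -0.028, 0.028, 0, 255], [0, 0, 0, -0.028, 0.028, 0, 255], [0, 0, 0, -0.028, 0.028, 0, 255], [0, 0, 0, -0.028, 0.028, 0, 255], [0, 0, 0, 0, 0, 0, 255], [0, 0, 0, 0, 0, 0, 255]]]' --squeeze 20

```text
time_s: 2.1
ee_pos: [0.4841, -0.1161, 0.2306]
eef_rot: [0.835, 0.55, -0.0, -0.001]
force: [-0.1, 0.3, -0.4]
width: 0.002
```

apply_moves --plan '[[[0, 0, -0.9, 0, 0, 0, 255], [0, 0, -0.9, 0, 0, 0, 255], [0, 0, -0.9, 0, 0, 0, 255], [0, 0, -0.9, 0, 0, 0, 255], [0, 0, 0, 0, 0, 0, 255], [0, 0, 0, 0, 0, 0, 255]]]'

```text
time_s: 2.7
ee_pos: [0.4842, -0.1146, 0.2312]
eef_rot: [0.717, 0.697, 0.0, -0.0]
force: [-0.4, 0.7, -0.2]
width: -0.003
```

```bash
cat > st.py <<'E'
from workcell import ctrl
import numpy as np
from scipy.spatial.transform import Rotation as R
s=ctrl.read_state(); r=R.from_quat(s["eef_rot"]).as_matrix()
print(s["time_s"],np.round(s["ee_pos"],4),"F",np.round(s["force"],2),"w",round(float(s["width"]),3),"q",np.round(s["joint_pos"],3)); print(np.round(r,3))
def to(p): print("tool delta",np.round(r.T@(np.array(p)-s["ee_pos"]),4))
E
python3 - <<'E'
from st import *
import cv2
to((0.482,-0.114,0.15))
c=ctrl.capture("wrist"); cv2.imwrite("pics/w1.png",c["frame"][:,:,::-1]); np.savez("w1.npz",ee=s["ee_pos"],rot=r,**c)
c=ctrl.capture("top"); cv2.imwrite("pics/t1.png",c["frame"][:,:,::-1])
E
```

```text
2.7 [ 0.4842 -0.1146  0.2312] F [-0.44  0.72 -0.16] w -0.003 q [-0.472  0.006  1.797  0.     1.339 -2.014]
[[ 0.028  1.    -0.   ]
 [ 1.    -0.028  0.   ]
 [ 0.    -0.    -1.   ]]
tool delta [ 0.0005 -0.0022  0.0812]
```

View pics/w1.png

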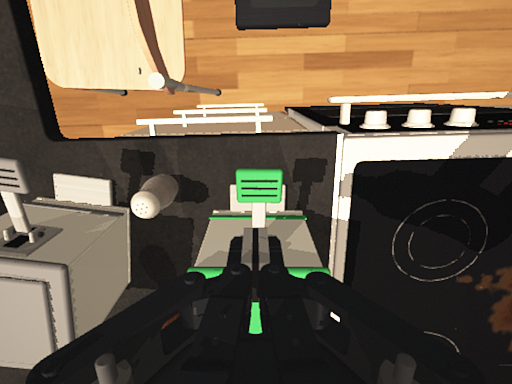

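View pics/t1.png

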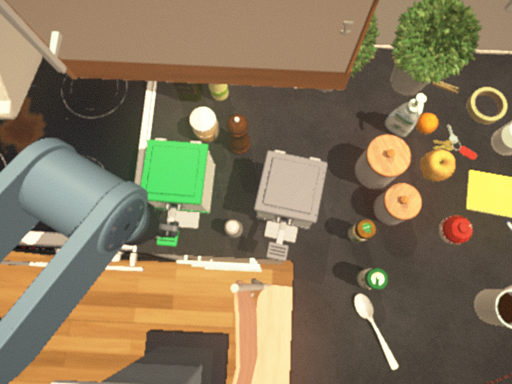

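```bash
python3 - <<'E'
from h import *
w=load("w1.npz"); T=w["T_tool_cam"]; print(np.round(T,3).tolist())
W=np.eye(4); W[:3,:3]=w["rot"]; W[:3,3]=w["ee"]; C=W@T; print("cam pos",C[:3,3].round(3),"axis",C[:3,2].round(3))
c=dict(frame=w["frame"],intrinsics=w["intrinsics"],R=C[:3,:3].T,t=-C[:3,:3].T@C[:3,3])
print("pad pred",proj(c,np.array([.486,-.114,.13])),"tcp",proj(c,w["ee"]))
h=cv2.cvtColor(c["frame"],cv2.COLOR_RGB2HSV); m=cv2.inRange(h,(45,90,50),(85,255,255)); m=cv2.morphologyEx(m,cv2.MORPH_CLOSE,np.ones((7,7)))
n,l,s,ce=cv2.connectedComponentsWithStats(m)
for i in range(1,n):
    if s[i][4]>100:
        k=cv2.minAreaRect(np.argwhere(l==i)[:,::-1].astype(np.float32)); print(s[i],ce[i].round(1),k[2])
        print([plane(c,p,.131).round(4).tolist() for p in cv2.boxPoints(k)],plane(c,k[0],.131))
        if 150<s[i][1]<190:
            for f in("top0.npz","side0.npz"):
                q=load(f);print("tri",f,tri(c,k[0],q,(167.6,237.3) if f[0]=="t" else (215.7,132.2)))
E
```

```text
[[1.0, 0.0, 0.001, -0.0], [-0.0, 0.945, 0.327, -0.084], [-0.0, -0.327, 0.945, -0.143], [0.0, 0.0, 0.0, 1.0]]
cam pos [ 0.4   -0.113  0.374] axis [ 0.327 -0.008 -0.945]
pad pred [255.8613145  186.49778867] tcp [255.39180993 240.15970694]
[ 235  168   48   35 1545] [258.8 184.7] 90.0
[[0.4671, -0.1327, 0.131], [0.4683, -0.0895, 0.131], [0.5021, -0.0893, 0.131], [0.5009, -0.1345, 0.131]] [ 0.48422457 -0.1114739   0.131     ]
tri top0.npz [ 0.48651579 -0.11180455  0.12317373]
tri side0.npz [ 0.48549373 -0.11132712  0.12845251]
[208 215  44   5 172] [229.8 216.6] 90.0
[[0.5139, -0.1615, 0.131], [0.515, -0.1195, 0.131], [0.5194, -0.1197, 0.131], [0.5182, -0.1619, 0.131]] [ 0.51660744 -0.14066166  0.131     ]
[266 215  41   5 166] [284.5 216.8] 90.0
[[0.5155, -0.1049, 0.131], [0.5165, -0.0658, 0.131], [0.5209, -0.0656, 0.131], [0.5198, -0.1049, 0.131]] [ 0.51815347 -0.08530467  0.131     ]
[186 267  38  12 289] [207. 271.] 90.0
[[0.5731, -0.1896, 0.131], [0.5742, -0.1508, 0.131], [0.588, -0.1517, 0.131], [0.5869, -0.1911, 0.131]] [ 0.58049003 -0.17083526  0.131     ]
[286 267  44  12 326] [305.7 270.8] 90.0
[[0.576, -0.0848, 0.131], [0.5773, -0.0396, 0.131], [0.5912, -0.0388, 0.131], [0.5899, -0.0846, 0.131]] [ 0.58355152 -0.06196265  0.131     ]
[248 302  15  32 359] [255.1 318.9] 90.0
[[0.6205, -0.1263, 0.131], [0.6209, -0.1108, 0.131], [0.6654, -0.1117, 0.131], [0.665, -0.1279, 0.131]] [ 0.64243948 -0.1191328   0.131     ]
```

Three views agree on the pad: about (0.485, −0.113). The wrist image shows the pad at (259,185), centred on the hand. Going down to just above it.

apply_moves --plan '[[[0, 0, 0, 0.002, 0, 0.02, 255], [0, 0, 0, 0, 0, 0.03, 255], [0, 0, 0, 0, 0, 0.02, 255], [0, 0, 0, 0, 0, 0.012, 255], [0, 0, 0, 0, 0, 0.004, 255], [0, 0, 0, 0, 0, 0, 255], [0, 0, 0, 0, 0, 0, 255]]]'

```text
time_s: 3.5
ee_pos: [0.4853, -0.114, 0.1463]
eef_rot: [0.717, 0.697, 0.0, 0.001]
force: [0.6, 1.0, -0.1]
width: 0.0
```

```bash
python3 - <<'E'
from st import *
import cv2
c=ctrl.capture("wrist"); cv2.imwrite("pics/w2.png",c["frame"][:,:,::-1])
c=ctrl.capture("side"); cv2.imwrite("pics/s2.png",cv2.resize(c["frame"][60:260,150:350,::-1],None,fx=3,fy=3,interpolation=cv2.INTER_CUBIC))
E
```

```text
3.5 [ 0.4853 -0.114   0.1463] F [ 0.6   1.   -0.11] w 0.0 q [-0.469  0.106  1.876  0.     1.158 -2.013]
[[ 0.027  1.     0.002]
 [ 1.    -0.027 -0.001]
 [-0.001  0.002 -1.   ]]
```

View pics/w2.png

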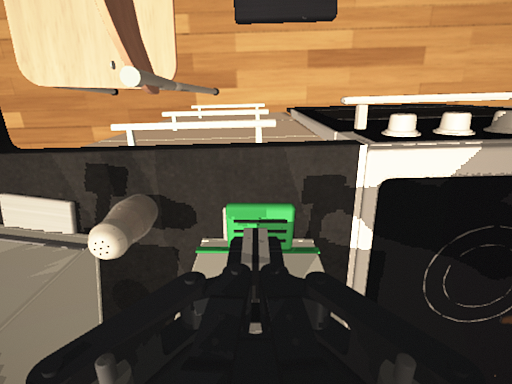

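View pics/s2.png

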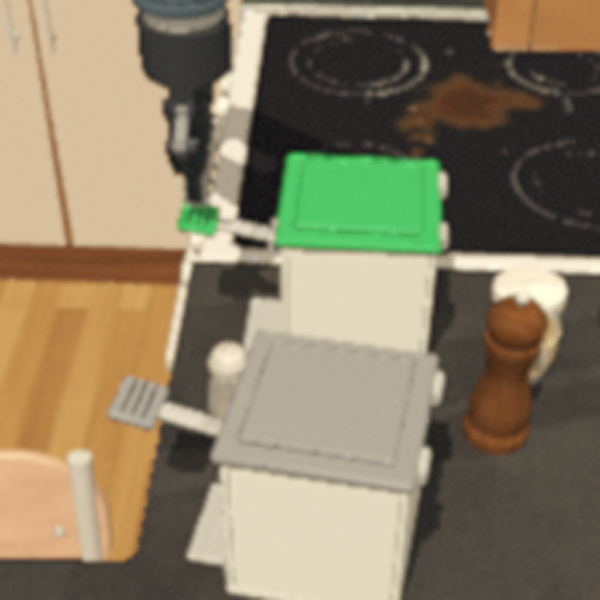

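The shut fingertips at (256,240) stand over the middle of the pad, and the hand is clear of the lid. Now I press slowly.

apply_moves --plan '[[[0, 0, 0, 0, 0, 0.002, 255], [0, 0, 0, 0, 0, 0.002, 255], [0, 0, 0, 0, 0, 0.002, 255], [0, 0, 0, 0, 0, 0.002, 255], [0, 0, 0, 0, 0, 0.002, 255]]]'

```text
time_s: 4.1
ee_pos: [0.4845, -0.1136, 0.135]
eef_rot: [0.717, 0.698, -0.0, -0.0]
force: [-0.7, -0.1, 0.3]
width: -0.002
```

apply_moves --plan '[[[0, 0, 0, 0, 0, 0.002, 255], [0, 0, 0, 0, 0, 0.002, 255], [0, 0, 0, 0, 0, 0.002, 255]]]'

```text
time_s: 4.4
ee_pos: [0.4846, -0.1138, 0.1295]
eef_rot: [0.717, 0.698, -0.0, 0.0]
force: [-1.3, 0.4, 4.4]
width: -0.001
```

apply_moves --plan '[[[0, 0, 0, 0, 0, 0.002, 255], [0, 0, 0, 0, 0, 0.002, 255], [0, 0, 0, 0, 0, 0.002, 255]]]'

```text
time_s: 4.7
ee_pos: [0.4844, -0.1137, 0.1231]
eef_rot: [0.717, 0.698, -0.0, -0.0]
force: [-2.0, -0.4, 3.7]
width: -0.001
```

apply_moves --plan '[[[0, 0, 0, 0, 0, 0.002, 255], [0, 0, 0, 0, 0, 0.002, 255], [0, 0, 0, 0, 0, 0.002, 255], [0, 0, 0, 0, 0, 0.002, 255], [0, 0, 0, 0, 0, 0.002, 255], [0, 0, 0, 0, 0, 0.002, 255], [0, 0, 0, 0, 0, 0.002, 255]]]'

```text
time_s: 5.4
ee_pos: [0.4845, -0.1136, 0.109]
eef_rot: [0.717, 0.698, -0.0, -0.0]
force: [-3.4, 0.2, 1.6]
width: -0.001
```

apply_moves --plan '[[[0, 0, 0, 0, 0, 0.001, 255], [0, 0, 0, 0, 0, 0.001, 255]]]'

```text
time_s: 5.6
ee_pos: [0.4846, -0.1136, 0.1071]
eef_rot: [0.717, 0.698, 0.0, -0.0]
force: [-1.2, 0.7, 3.1]
width: 0.003
```

```bash
python3 - <<'E'
from st import *
import cv2
c=ctrl.capture("side"); cv2.imwrite("pics/s3.png",cv2.resize(c["frame"][60:260,150:350,::-1],None,fx=3,fy=3,interpolation=cv2.INTER_CUBIC))
E
```

```text
5.6 [ 0.4846 -0.1136  0.1071] F [-1.19  0.65  3.07] w 0.003 q [-0.469  0.164  1.902  0.     1.076 -2.013]
[[ 0.027  1.     0.   ]
 [ 1.    -0.027  0.   ]
 [ 0.     0.    -1.   ]]
```

View pics/s3.png

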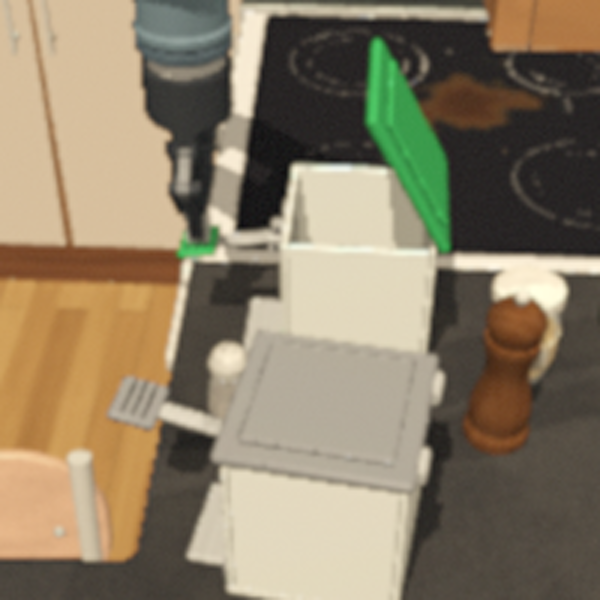

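The lid is nearly open, with its front edge at about (377,42) in the crop. Creeping on to the hard stop.

apply_moves --plan '[[[0, 0, 0, 0, 0, 0.001, 255], [0, 0, 0, 0, 0, 0.001, 255]]]'

```text
time_s: 5.85
ee_pos: [0.4848, -0.1137, 0.1053]
eef_rot: [0.717, 0.698, 0.0, 0.0]
force: [-1.5, 0.2, 1.1]
width: 0.001
```

apply_moves --plan '[[[0, 0, 0, 0, 0, 0.001, 255], [0, 0, 0, 0, 0, 0, 255]]]'

```text
time_s: 6.05
ee_pos: [0.4848, -0.1137, 0.1043]
eef_rot: [0.717, 0.698, 0.0, 0.0]
force: [-0.2, -1.1, 0.9]
width: 0.002
```

apply_moves --plan '[[[0, 0, 0, 0, 0, 0.001, 255], [0, 0, 0, 0, 0, 0, 255]]]'

```text
time_s: 6.25
ee_pos: [0.4849, -0.1137, 0.104]
eef_rot: [0.716, 0.698, 0.0, 0.0]
force: [-1.8, 1.0, 6.3]
width: 0.002
```

The hard stop shows as a force rise at z≈0.104. I'll add a slight margin, check the picture, and hold.

apply_moves --plan '[[[0, 0, 0, 0, 0, 0.0005, 255], [0, 0, 0, 0, 0, 0, 255]]]'

```text
time_s: 6.45
ee_pos: [0.485, -0.1137, 0.1039]
eef_rot: [0.716, 0.698, 0.0, 0.0]
force: [-3.0, 1.0, 10.4]
width: 0.001
```

```bash
python3 - <<'E'
from st import *
import cv2
from h import proj
c=ctrl.capture("side"); cv2.imwrite("pics/s4.png",cv2.resize(c["frame"][60:260,150:350,::-1],None,fx=3,fy=3,interpolation=cv2.INTER_CUBIC))
f=np.array([-.9994,.034,0]);
for y0 in (-.119,):
  for a in (1.0,1.1,1.2):
    hinge=np.array([.629,y0,0])-.069*f
    X=hinge+f*.138*np.cos(a); X[2]=.157+.138*np.sin(a)-.003
    print(a,X.round(3),((proj(c,X)-[150,60])*3).round(1))
E
```

```text
6.45 [ 0.485  -0.1137  0.1039] F [-3.01  1.04 10.41] w 0.001 q [-0.469  0.169  1.903  0.     1.068 -2.013]
[[ 0.027  1.     0.001]
 [ 1.    -0.027 -0.   ]
 [-0.     0.001 -1.   ]]
1.0 [ 0.623 -0.119  0.27 ] [356.5  79.5]
1.1 [ 0.635 -0.119  0.277] [371.7  72.2]
1.2 [ 0.648 -0.12   0.283] [387.9  66.4]
```

View pics/s4.png

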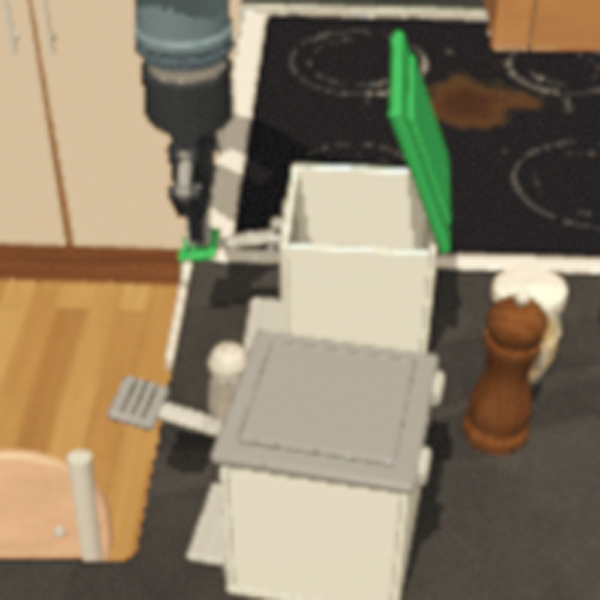

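The middle of the lid's front edge is at about (394,72), against a prediction of (388,66) for 1.2 rad. With the firm stop force, that means fully open. The caddy hasn't moved. Holding for well over 3 s.

apply_moves --plan '[[[0, 0, 0, 0, 0, 0, 255], [0, 0, 0, 0, 0, 0, 255], [0, 0, 0, 0, 0, 0, 255], [0, 0, 0, 0, 0, 0, 255], [0, 0, 0, 0, 0, 0, 255], [0, 0, 0, 0, 0, 0, 255], [0, 0, 0, 0, 0, 0, 255], [0, 0, 0, 0, 0, 0, 255], [0, 0, 0, 0, 0, 0, 255], [0, 0, 0, 0, 0, 0, 255], [0, 0, 0, 0, 0, 0, 255], [0, 0, 0, 0, 0, 0, 255], [0, 0, 0, 0, 0, 0, 255], [0, 0, 0, 0, 0, 0, 255], [0, 0, 0, 0, 0, 0, 255], [0, 0, 0, 0, 0, 0, 255], [0, 0, 0, 0, 0, 0, 255], [0, 0, 0, 0, 0, 0, 255], [0, 0, 0, 0, 0, 0, 255], [0, 0, 0, 0, 0, 0, 255]]]'

```text
time_s: 8.5
ee_pos: [0.485, -0.1137, 0.1039]
eef_rot: [0.716, 0.698, 0.0, 0.0]
force: [-4.5, 1.1, 11.1]
width: -0.004
```

apply_moves --plan '[[[0, 0, 0, 0, 0, 0, 255], [0, 0, 0, 0, 0, 0, 255], [0, 0, 0, 0, 0, 0, 255], [0, 0, 0, 0, 0, 0, 255], [0, 0, 0, 0, 0, 0, 255], [0, 0, 0, 0, 0, 0, 255], [0, 0, 0, 0, 0, 0, 255], [0, 0, 0, 0, 0, 0, 255], [0, 0, 0, 0, 0, 0, 255], [0, 0, 0, 0, 0, 0, 255], [0, 0, 0, 0, 0, 0, 255], [0, 0, 0, 0, 0, 0, 255], [0, 0, 0, 0, 0, 0, 255], [0, 0, 0, 0, 0, 0, 255], [0, 0, 0, 0, 0, 0, 255]]]'

```text
time_s: 10.0
ee_pos: [0.485, -0.1137, 0.1039]
eef_rot: [0.716, 0.698, 0.0, 0.0]
force: [-3.7, 1.4, 10.4]
width: 0.003
```

Held for 3.5 s. Now easing up at 10 mm/s.

apply_moves --plan '[[[0, 0, 0, 0, 0, -0.001, 255], [0, 0, 0, 0, 0, -0.001, 255], [0, 0, 0, 0, 0, -0.001, 255], [0, 0, 0, 0, 0, -0.001, 255], [0, 0, 0, 0, 0, -0.001, 255], [0, 0, 0, 0, 0, -0.001, 255], [0, 0, 0, 0, 0, -0.001, 255], [0, 0, 0, 0, 0, -0.001, 255], [0, 0, 0, 0, 0, -0.001, 255], [0, 0, 0, 0, 0, -0.001, 255], [0, 0, 0, 0, 0, -0.001, 255], [0, 0, 0, 0, 0, -0.001, 255], [0, 0, 0, 0, 0, -0.001, 255], [0, 0, 0, 0, 0, -0.001, 255], [0, 0, 0, 0, 0, -0.001, 255], [0, 0, 0, 0, 0, -0.001, 255], [0, 0, 0, 0, 0, -0.001, 255], [0, 0, 0, 0, 0, -0.001, 255], [0, 0, 0, 0, 0, -0.001, 255], [0, 0, 0, 0, 0, -0.001, 255]]]'

```text
time_s: 12.0
ee_pos: [0.4851, -0.1138, 0.1232]
eef_rot: [0.717, 0.698, 0.0, 0.001]
force: [1.7, 1.0, 3.1]
width: 0.0
```

apply_moves --plan '[[[0, 0, 0, 0, 0, -0.001, 255], [0, 0, 0, 0, 0, -0.001, 255], [0, 0, 0, 0, 0, -0.001, 255], [0, 0, 0, 0, 0, -0.001, 255], [0, 0, 0, 0, 0, -0.001, 255], [0, 0, 0, 0, 0, -0.001, 255], [0, 0, 0, 0, 0, -0.001, 255], [0, 0, 0, 0, 0, -0.001, 255], [0, 0, 0, 0, 0, -0.001, 255], [0, 0, 0, 0, 0, -0.001, 255], [0, 0, 0, 0, 0, -0.001, 255], [0, 0, 0, 0, 0, -0.001, 255], [0, 0, 0, 0, 0, -0.001, 255], [0, 0, 0, 0, 0, -0.001, 255], [0, 0, 0, 0, 0, -0.001, 255], [0, 0, 0, 0, 0, -0.001, 255]]]'

```text
time_s: 13.6
ee_pos: [0.4844, -0.1136, 0.1387]
eef_rot: [0.716, 0.698, -0.0, -0.0]
force: [-0.6, 0.1, 1.3]
width: 0.003
```

```bash
python3 - <<'E'
from st import *
import cv2
c=ctrl.capture("side"); cv2.imwrite("pics/s5.png",cv2.resize(c["frame"][60:260,150:350,::-1],None,fx=3,fy=3,interpolation=cv2.INTER_CUBIC))
E
```

```text
13.6 [ 0.4844 -0.1136  0.1387] F [-0.61  0.12  1.25] w 0.003 q [-0.469  0.116  1.882 -0.     1.144 -2.013]
[[ 0.027  1.    -0.   ]
 [ 1.    -0.027  0.   ]
 [ 0.    -0.    -1.   ]]
```

View pics/s5.png

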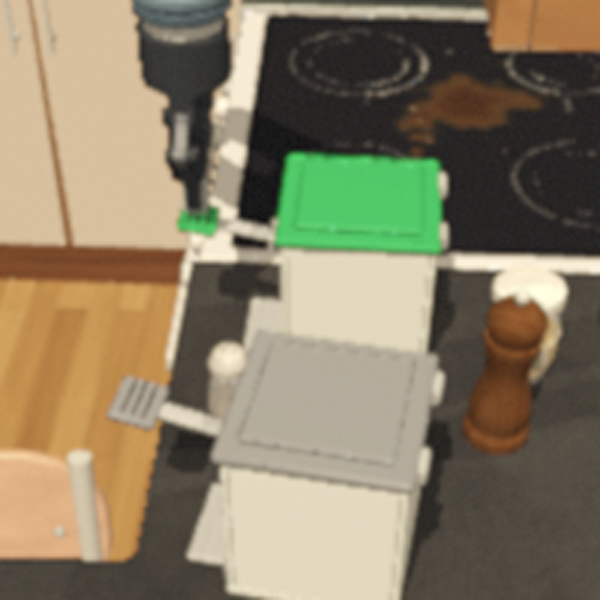

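The lid is shut (outline as at the start, front edge at y≈247 in the crop) and the fingers are free. Taking the hand away, up then back.

apply_moves --plan '[[[0, 0, 0, 0, 0, -0.01, 255], [0, 0, 0, 0, 0, -0.03, 255], [0, 0, 0, 0, 0, -0.03, 255], [0, 0, 0, 0, 0, -0.03, 255], [0, 0, 0, -0.0, -0.02, 0, 255], [0, 0, 0, 0.02, -0.02, 0, 255], [0, 0, 0, 0.03, -0.02, 0, 255], [0, 0, 0, 0.03, -0.02, 0, 255], [0, 0, 0, 0.03, -0.01, 0, 255], [0, 0, 0, 0.03, 0, 0, 255], [0, 0, 0, 0.02, 0, 0, 255], [0, 0, 0, 0, 0, 0, 255], [0, 0, 0, 0, 0, 0, 255], [0, 0, 0, 0, 0, 0, 255], [0, 0, 0, 0, 0, 0, 255]]]'

```text
time_s: 15.15
ee_pos: [0.399, 0.0479, 0.2389]
eef_rot: [0.717, 0.697, -0.0, 0.0]
force: [0.1, -0.9, 0.8]
width: 0.005
```

```bash
python3 - <<'E'
from st import *
import cv2
from h import load
for n in("side","top"):
    c=ctrl.capture(n); a=c["frame"]; b=load(n+"0.npz")["frame"]
    d=cv2.absdiff(a,b).max(2)
    cv2.imwrite(f"pics/{n}6.png",np.hstack([cv2.resize(a[:,:,::-1],(400,300)),cv2.cvtColor(cv2.resize(cv2.min(d*2,255),(400,300)),cv2.COLOR_GRAY2BGR)]))
    hs=[]
    for f in(b,a):
        m=cv2.inRange(cv2.cvtColor(f,cv2.COLOR_RGB2HSV),(45,90,50),(85,255,255)); m=cv2.morphologyEx(m,cv2.MORPH_CLOSE,np.ones((3,3)))
        k,l,s2,ce=cv2.connectedComponentsWithStats(m); hs.append([(s2[i][:4].tolist(),ce[i].round(1).tolist()) for i in range(1,k) if s2[i][4]>90])
    print(n,hs[0],"\n",hs[1])
E
```

```text
15.15 [0.399  0.0479 0.2389] F [ 0.08 -0.88  0.83] w 0.005 q [-0.178 -0.242  2.002 -0.     1.381 -1.721]
[[ 0.028  1.    -0.   ]
 [ 1.    -0.028 -0.   ]
 [-0.    -0.    -1.   ]]
side [([242, 110, 56, 35], [269.5, 127.0]), ([375, 116, 16, 17], [382.7, 124.6]), ([209, 127, 14, 11], [215.4, 132.3]), ([141, 275, 27, 27], [154.3, 289.3])] 
 [([242, 110, 56, 35], [269.5, 127.0]), ([375, 116, 16, 17], [382.8, 124.5]), ([209, 127, 14, 11], [215.4, 132.3]), ([141, 275, 27, 27], [154.2, 289.3])]
top [([139, 139, 70, 66], [173.6, 171.7]), ([156, 228, 24, 19], [167.3, 237.3]), ([366, 268, 22, 22], [376.4, 278.7])] 
 [([139, 139, 70, 66], [173.6, 171.7]), ([156, 228, 24, 19], [167.2, 237.3]), ([366, 268, 22, 22], [376.4, 278.7])]
```

View pics/top6.png

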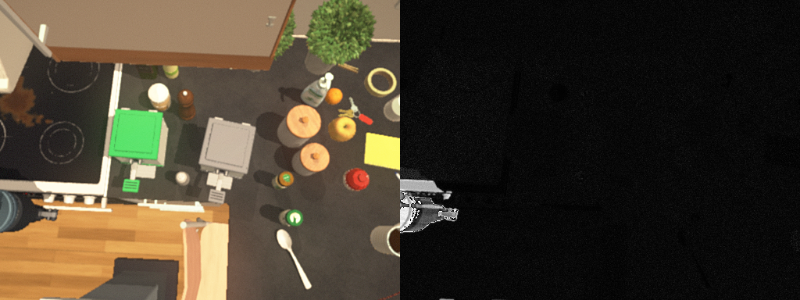

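View pics/side6.png

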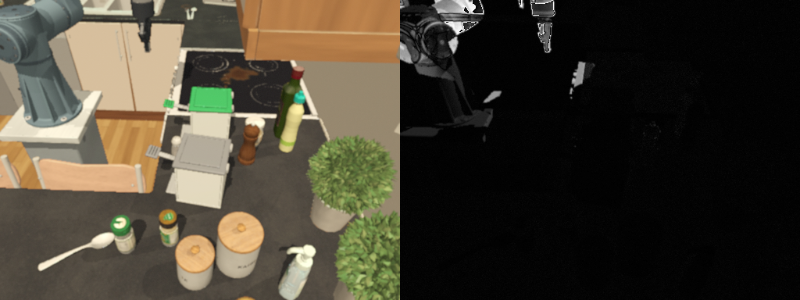

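Both views match the start images: lid and pad centroids agree to within 0.1 px, and only the arm and its shadow differ. The hand is clear, so I'm handing in.

```bash
python3 -c "
from workcell import ctrl
print(ctrl.hand_in())"
```

```text
the job is handed in; nothing more can be done
None
```

I pressed the green caddy's lever with shut fingertips until the lid was fully open and held it there for 3.5 s. I then eased the lever up at 10 mm/s (about 0.4 rad/s at the lid) until the lid was shut, moved the hand away and handed the job in at about 15 s.

- **Fully open:** the lever reached its hard stop at z ≈ 0.104 m, with about 10 N on the pad. The side view put the lid's front edge within about 8 px (in the 3x enlarged crop) of where 1.2 rad should be.
- **Shut and undisturbed:** before handing in, the green lid and pad were within 0.1 px of their starting positions in both fixed views. The only differences in the images were the arm and its shadow, so the grey caddy and everything else had not moved.
- **Disagreement:** camera estimates of the pad's height before pressing ranged from 123 to 130 mm, against 131 mm in the text. Contact by force came between 0.135 and 0.1295 m, which agrees with the text.
- **Not measured:** the lid's closing speed was not tracked directly. The figure above comes from the commanded lever speed; the fingers were still bearing on the pad (about 3 N) partway up.

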